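Lock the watch leak tester and start the test

TASK

Close the watch leak tester: push the red handle clockwise to turn the closing ring until its white line points at the white locked mark on the housing, and leave it there. Then press the yellow key fully and let it up, and after that press the green key fully and let it up. Do not press the red key, press no key before the ring is locked, and leave the loupe, the watch and the jar where they are.

Things in the scene. Friction and masses are not known exactly. Their poses are not given: they have to be found in the camera images.
- tester: watch leak tester, fixed: grey housing 240 x 240 mm, 50 mm high, with a round chamber at its centre (radius 50 mm, top 99 mm above the bench) and round it a dark knurled closing ring (radius 64 mm, 56 to 82 mm above the bench) with one red handle. Origin: centre of the underside, on the ring's upright axis. z up; +x points to the locked mark. A gauge (6 mm high) lies at its -x +y corner.
- ring_axis (a point): point on the closing ring's upright turning axis, 86 mm above the bench (the height of the handle's top)
- handle (a point): on the red handle's top, 83 mm from the ring's axis, 86 mm above the bench. The handle is a radial bar on the ring: 16 mm wide, from 60 to 98 mm out from the axis, from 60 to 86 mm above the bench (10 mm clear of the housing's deck), with a thin white line along its top. It turns with the ring.
- lock_mark (a point): the locked mark: a white radial stripe 8 mm wide on the housing's deck, from 100 to 119 mm out from the ring's axis; this point is its middle. The ring is locked when the white line of the red handle points along it.
- ring_body (a joint): angle of the captive closing ring, rad: 0 is fully open (stop), 1.3 is exactly on the locked mark, 1.6 is a stop past the mark. It grows clockwise seen from above. It does not spring back and stays where it is left; it takes about 5 N on the handle to turn.
- keypad: fixed grey key pad 100 x 200 mm, 26 mm high, carrying three keys in a row along its y axis, 60 mm apart; which colour is where varies. Origin: centre of the underside.
- yellow_key (a joint): yellow round push key, 28 mm across, in a black housing on the grey key pad. Joint value in m: 0 released, 0.006 fully down (about 4.5 N); it springs back. It charges the air.
- yellow_key_top (a point): centre of the top face of the yellow key's moving cap, 48 mm above the bench when released; the cap stands 10 mm above its round housing (44 mm across). Press straight down.
- green_key (a joint): green round push key, 28 mm across, in a black housing on the grey key pad. Joint value in m: 0 released, 0.006 fully down (about 4.5 N); it springs back. It starts the test.
- green_key_top (a point): centre of the top face of the green key's moving cap, 48 mm above the bench when released; the cap stands 10 mm above its round housing (44 mm across). Press straight down.
- red_key (a joint): red round push key, 28 mm across, in a black housing on the grey key pad. Joint value in m: 0 released, 0.006 fully down (about 4.5 N); it springs back. It vents the chamber; not to be pressed.
- red_key_top (a point): centre of the top face of the red key's moving cap, 48 mm above the bench when released; the cap stands 10 mm above its round housing (44 mm across). Press straight down.
- loupe: bystander: a loose black eyeglass loupe standing upright, 40 mm across, 46 mm tall; origin at the centre of its underside
- watch: bystander: a loose steel wristwatch lying flat, 124 mm long along its x axis, 40 mm wide, 11 mm high; origin at the centre of its underside
- oil_jar: bystander: a loose small jar with a blue cap, 38 mm across, 45 mm tall; origin at the centre of its underside

How it is judged (in metres and radians):
On the way, in this order (a step that is already met when the one before it is completed fails the run):
1. the closing ring stands still on its locked mark (value of joint ring_body between 1.2 and 1.4 rad and velocity of joint ring_body between -0.08 and 0.08 rad/s), for 0.3 s.
2. the yellow key is pressed, the green one up (value of joint ring_body between 1.2 and 1.4 rad and value of joint yellow_key above 0.004 m and value of joint green_key below 0.002 m), for 0.05 s.
3. the green key is pressed, the yellow one up (value of joint ring_body between 1.2 and 1.4 rad and value of joint green_key above 0.004 m and value of joint yellow_key below 0.002 m), for 0.05 s.
At the end, for the whole second after the job is handed in: the closing ring is at rest within 0.1 rad (6 degrees, 8 mm at the handle) of its locked mark, all three keys are up (less than 1.5 mm down), and the loupe, the watch and the jar are within 20 mm of where they began (all of step 1 and value of joint each of yellow_key, green_key, red_key below 0.0015 m and distance of each of loupe, watch, oil_jar from where it was at the start of the episode below 0.02 m); the robot touches nothing.
It fails at once if the red key is pressed (more than 2.5 mm) (value of joint red_key above 0.0025 m).
It fails at once if a key is pressed (more than 2.5 mm) while the ring is off its locked mark (not (value of joint ring_body between 1.2 and 1.4 rad) and value of joint any of yellow_key, green_key above 0.0025 m).
It fails at once if yellow and green keys are down together (value of joint each of yellow_key, green_key above 0.0025 m).
It fails at once if the loupe, the watch or the jar is moved more than 20 mm (distance of any of loupe, watch, oil_jar from where it was at the start of the episode above 0.02 m).
It also fails if it takes over 51 s, if anything falls off the work surface, if the arm or the gripper's body presses on something with over 40 N, if the wrist force passes 120 N, or if a joint passes its speed limit or range.

ROBOT

A 6-joint arm with a two-finger parallel gripper is mounted at the origin on the work surface. World frame = base frame: x ahead of the robot, y to its left, z up, the work surface at z = 0. Lengths are in mm, angles in rad, forces in N, time in s.
With the tool pointing down it reaches from about 325 to 850 mm from the base axis. Payload 4.4 kg.
Tool frame: the origin (TCP) lies at the very end of the fingers, on their centre line; the grasp point (between the pads) lies 19 mm behind it; z points along the fingers, y is the direction in which the jaws open and shut (so a half turn about z gives the same grasp; the last joint's range is limited). The gripper opens to 94 mm and grips with 3 to 60 N. Pads are 16 mm wide; open, the fingers measure 119 mm over their backs; the gripper's body (75 mm by 177 mm) begins 78 mm behind the grasp point.
Start: joints at [-1.476, 0.207, 1.542, -0, 1.393, -0.15], TCP at [139.345, -557.862, 205.447] pointing down, gripper open.
Joint ranges: [-2.73, 2.73], [-0.86, 2.22], [0.23, 2.46], [-1.11, 4.25], [0.08, 2.63], [-2.82, 2.82]. Speed limits (rad/s): [2.79, 2.79, 3.14, 3.14, 3.14, 3.14].

INTERFACE

Orientations are given as a rotation vector (axis times angle).
In Python, from workcell import bot gives the robot as it stands.
- The arm moves only by the shell command python3 -m creep 'ROWS' [FORCE]. ROWS is JSON, one flat list of numbers, 7 for each row, row after row: the shift along the tool's x, y, z in m, then the turn, a rotation vector about the tool's x, y, z in rad, then the finger opening in m, from 0 to 0.094. In form: [tx, ty, tz, ax, ay, az, jaw, tx, ty, tz, ax, ay, az, jaw, ...]. A call has 1 to 12 rows; each row is the pose to reach, as a shift and turn from the pose commanded when the call began, along the tool's axes at that moment; what a row does not reach only later rows make up. A row lasts 1/12 s, in which the tool goes at most 41.7 mm and 7.16 degrees, less where a joint would pass 70% of its speed; a pose out of reach is approached as far as the arm can. A call with a gripper value outside its range is refused whole. The fingers move at their own pace and stop on an object; FORCE is the grip in N (left out, the last holds). Time passes only in rows, so rows that repeat a pose let the fingers close. It gives the time, the measured TCP pose, the force and the opening at its end, in the units of the state.
- bot.get_state(): the state, without advancing time (a new reading comes with each control period).
- bot.capture(name): name is "scene" or "top" or "wrist"; returns the picture (420x560x3 uint8, blue, green, red); there is no depth.
- bot.camera_model(name): a dict with "camera_matrix" (3x3 intrinsics, pixels), "D" ([k1, k2, p1, p2, k3] as OpenCV has them; the pictures are not rectified), "R" (3x3) and "t" (3): a world point X has camera coordinates R X + t; the wrist camera has in their place "tool_from_camera" (4x4, takes a point from camera to tool coordinates, whose origin is the TCP and whose axes are the flange's). Camera axes: x right, y down, z forward; pixel columns grow to the right and rows downward; lengths in mm; the calibration is good to about 2 mm. A picture is of the moment at which its call begins: read the wrist's pose just before it. camera_model takes no time and is no camera call.
- bot.finish_job(): hands the job in, once; it reports no verdict.
The state is a dict: "clock": time; "q": joint angles; "joint_vel": joint speeds; "joint_efforts": joint torques, N m; "position": TCP position; "tool_rot": TCP orientation; "force": force on the tool from outside, world axes, zero at the start; "moment": the same for the moment, N m; "width": finger opening in mm.
Only numpy, scipy, OpenCV 4.12 (cv2) and the standard library are available. Lean on these libraries where they do the work, as an engineer would, in place of code of your own. Each camera call takes 0.05 s, during which the arm holds its last target. There are 200 camera calls.

## Working session

There is one attempt and no reset: what is moved stays moved. The work goes in short steps, Python scripts to look and compute and a shell command to move; the robot and the scene stay as the last step left them, time stands still between calls to the robot, and variables do not carry over. Pictures are saved under pics/ and viewed, about 8 in all and at most 12, crops included, and the job is handed in when it is done.

```bash
mkdir -p pics; python3 - <<'E'
from workcell import bot
import cv2
s=bot.get_state();print({k:s[k] for k in('clock','position','tool_rot','force','width')})
for n in("scene","top"):
    cv2.imwrite(f"pics/{n}0.png",bot.capture(n)); m=bot.camera_model(n);print(n,m)
E
```

```text
{'clock': 0.0, 'position': array([ 139.25376039, -557.05347217,  204.29272398]), 'tool_rot': array([-3.11584648e+00, -3.83261177e-01, -7.27345851e-05]), 'force': array([-1.43936922, -0.32718645,  0.6620983 ]), 'width': 93.89424545171542}
scene {'camera_matrix': array([[498.2568676 ,   0.        , 274.94875215],
       [  0.        , 498.2568676 , 199.6364581 ],
       [  0.        ,   0.        ,   1.        ]]), 'D': array([-0.08812593,  0.        ,  0.        ,  0.        ,  0.        ]), 'R': array([[ 0.40019403,  0.91629359,  0.0158364 ],
       [ 0.70330664, -0.29600073, -0.64633068],
       [-0.58754107,  0.26979553, -0.76289309]]), 't': array([-252.23996008, -310.04869365, 1622.31781224])}
top {'camera_matrix': array([[478.47314277,   0.        , 277.67193461],
       [  0.        , 478.47314277, 204.03749772],
       [  0.        ,   0.        ,   1.        ]]), 'D': array([0.02345316, 0.        , 0.        , 0.        , 0.        ]), 'R': array([[-0.00304775, -0.99999084,  0.00300577],
       [-0.99768663,  0.00283657, -0.06792154],
       [ 0.06791239, -0.00320583, -0.99768614]]), 't': array([  25.63294868,  559.32128228, 1053.72427028])}
```

View pics/top0.png

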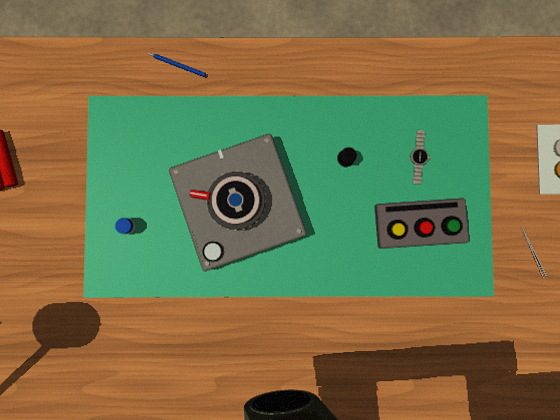

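View pics/scene0.png

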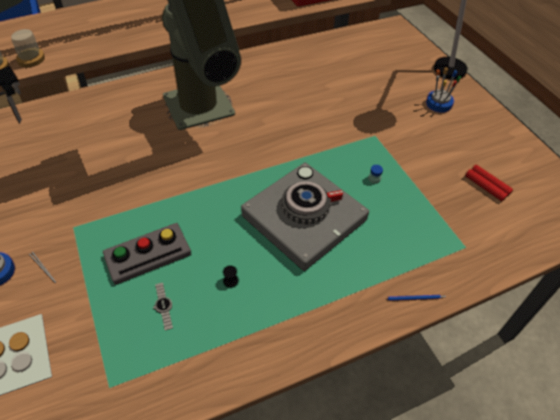

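The top view shows the tester near (235,200), with the handle at (199,195) and the lock mark at (220,154). The keys are yellow (399,229), red (425,228) and green (453,226). I'll enlarge both areas for exact pixel positions.

```bash
python3 - <<'E'
import cv2,numpy as np
im=cv2.imread("pics/top0.png")
a=cv2.resize(im[130:280,160:320],None,fx=3.75,fy=3.75,interpolation=cv2.INTER_CUBIC)
cv2.imwrite("pics/a.png",a)
h=cv2.cvtColor(im,cv2.COLOR_BGR2HSV).astype(int)
def cen(u0,u1,v0,v1,f):
    s=h[v0:v1,u0:u1];v,u=np.nonzero(f(s));print(len(u),u.mean()+u0,v.mean()+v0)
cen(385,413,215,243,lambda s:(s[...,1]>150)&(s[...,2]>120))
cen(413,439,215,243,lambda s:(s[...,1]>150)&(s[...,2]>100))
cen(440,467,213,240,lambda s:(s[...,1]>120)&(s[...,2]>60))
cen(185,211,183,205,lambda s:(s[...,1]>130)&(s[...,2]>90))
cen(214,227,146,162,lambda s:(s[...,2]>170))
E
```

```text
123 398.1626016260163 229.04065040650406
128 425.7890625 227.1875
122 453.27868852459017 225.38524590163934
111 199.82882882882882 194.40540540540542
24 220.125 153.5
```

View pics/a.png

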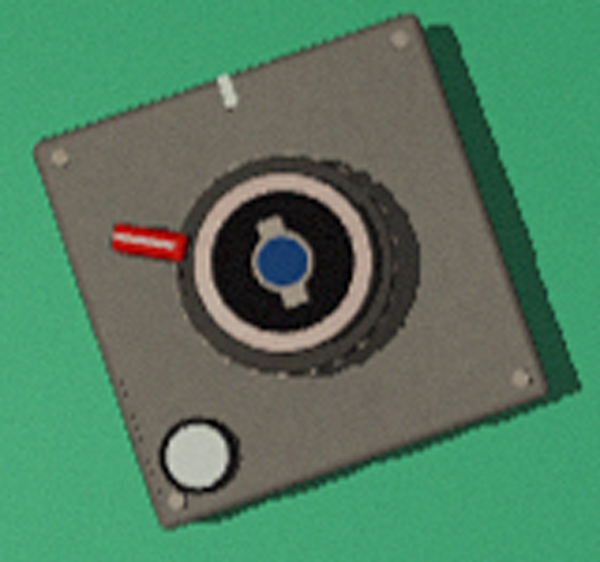

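The enlarged crop (3.75x, offset 160,130) shows the chamber centre at (283,261), the screws at (60,157), (401,39), (521,378), (177,500), the mark from (222,76) to (231,107), and the handle line from (115,237) to (178,245). The handle has to turn clockwise about 65–70° from left to up.

```bash
cat >h.py <<'E'
import numpy as np,cv2
from workcell import bot
from scipy.spatial.transform import Rotation as Ro
def w(uv,z,n="top",m=None):
    m=m or bot.camera_model(n)
    p=cv2.undistortPoints(np.array([[uv]],float),m["camera_matrix"],m["D"])[0,0]
    d=m["R"].T@np.array([*p,1]);c=-m["R"].T@m["t"]
    return c+d*(z-c[2])/d[2]
def loc(P):  # world point -> shift in tool axes from measured pose
    s=bot.get_state();return Ro.from_rotvec(s["tool_rot"]).as_matrix().T@(np.array(P)-s["position"])
E
python3 - <<'E'
from h import *
f=lambda x,y:(160+(x+.5)/3.75-.5,130+(y+.5)/3.75-.5)
sc=[w(f(*p),51) for p in((60,157),(401,39),(521,378),(177,500))]
A=w(f(283,261),99);print("axis",A,"screwcentre",np.mean(sc,0))
mk=w(f(226.5,91.5),50);h0=w(f(115,237),86);h1=w(f(178,245),86);hm=w((199.8,194.4),80)
g=lambda P:(np.linalg.norm((P-A)[:2]),np.arctan2(*(P-A)[1::-1]))
print("mark",mk,g(mk),"h",g(h0),g(h1),g(hm),h0)
e=sc[1]-sc[2];e2=sc[0]-sc[3];print("yaw",np.arctan2(e[1],e[0]),np.arctan2(e2[1],e2[0]))
for u in((398.2,229),(425.8,227.2),(453.3,225.4)):print(w(u,48))
for n,u,z in(("loupe",(347,157),40),("watch",(420,157),10),("jar",(124,226),45)):print(n,w(u,z))
print(bot.camera_model("wrist")["tool_from_camera"])
s=bot.get_state();print(Ro.from_rotvec(s["tool_rot"]).as_matrix().round(3))
E
```

```text
axis [564.18898348 112.53898676  99.        ] screwcentre [564.29403645 112.62161227  51.        ]
mark [667.42523653 150.00368758  50.        ] (np.float64(109.8240763752004), np.float64(0.3481227495591049)) h (np.float64(96.38915545533483), np.float64(1.416940554310179)) (np.float64(60.81891553446555), np.float64(1.4026566379220522)) (np.float64(77.18074512458037), np.float64(1.4153836037687548)) [578.96057225 207.7895482   86.        ]
yaw 0.3350678746945938 0.33606581070878594
[ 502.33816609 -237.5077227    48.        ]
[ 506.10195551 -297.35798541   48.        ]
[ 509.87108355 -356.89693767   48.        ]
loupe [ 661.81819472 -129.62388744   40.        ]
watch [ 666.2385156  -299.85021805   10.        ]
jar [510.73371482 358.17253918  45.        ]
[[ 3.67811783e-05 -9.70024253e-01 -2.43008124e-01  6.93269379e+01]
 [ 9.99998993e-01 -3.09074520e-04  1.38510152e-03 -4.67256530e-01]
 [-1.41868969e-03 -2.43007930e-01  9.70023264e-01 -1.79901367e+02]
 [ 0.00000000e+00  0.00000000e+00  0.00000000e+00  1.00000000e+00]]
[[ 0.97   0.242 -0.   ]
 [ 0.242 -0.97   0.002]
 [ 0.    -0.002 -1.   ]]
```

```bash
cat >>h.py <<'E'
AX=np.array([564.2,112.6]);LOCK=.338
def go(P,yaw):
    s=bot.get_state();M=Ro.from_rotvec(s["tool_rot"]);y=M.as_matrix()[:,0];y=np.arctan2(y[1],y[0])
    print("t",s["clock"],"pos",s["position"].round(1),"yaw",y.round(3),"F",s["force"].round(1),"w",s["width"].round(1))
    print(" shift m",(loc(P)/1000).round(4),"az",round(y-yaw,3))
def ring(r,a,z):return [*(AX+r*np.array([np.cos(a),np.sin(a)])),z]
E
python3 -c "
from h import *
go(ring(84,1.412,150),1.412)"
```

```text
Traceback (most recent call last):
  File "h.py", line 14, in go
    print("t",s["clock"],"pos",s["position"].round(1),"yaw",y.round(3),"F",s["force"].round(1),"w",s["width"].round(1))
                                                                                                   ^^^^^^^^^^^^^^^^
AttributeError: 'float' object has no attribute 'round'
```

```bash
sed -i 's/s\["width"\].round(1)/round(s["width"],1)/' h.py
python3 -m creep '[0.607,-0.625,0.055,0,0,-1.167,0.03, 0.607,-0.625,0.055,0,0,-1.167,0.03, 0.607,-0.625,0.055,0,0,-1.167,0.03, 0.607,-0.625,0.055,0,0,-1.167,0.03, 0.607,-0.625,0.055,0,0,-1.167,0.03, 0.607,-0.625,0.055,0,0,-1.167,0.03, 0.607,-0.625,0.055,0,0,-1.167,0.03, 0.607,-0.625,0.055,0,0,-1.167,0.03, 0.607,-0.625,0.055,0,0,-1.167,0.03, 0.607,-0.625,0.055,0,0,-1.167,0.03, 0.607,-0.625,0.055,0,0,-1.167,0.03, 0.607,-0.625,0.055,0,0,-1.167,0.03]' 5
python3 -c "
from h import *
go(ring(84,1.412,150),1.412)"
```

```text
clock: 1.1
position: [390.2, -124.2, 173.7]
tool_rot: [2.391, 2.038, 0.0]
force: [1.1, -1.1, -0.6]
width: 30.0
t 1.1 pos [ 390.2 -124.2  173.7] yaw 1.412 F [ 1.1 -1.1 -0.6] w 30.0
 shift m [0.3454 0.1342 0.0237] az -0.0
```

```bash

python3 -m creep '[0.345,0.134,0.024,0,0,0,0.03, 0.345,0.134,0.024,0,0,0,0.03, 0.345,0.134,0.024,0,0,0,0.03, 0.345,0.134,0.024,0,0,0,0.03, 0.345,0.134,0.024,0,0,0,0.03, 0.345,0.134,0.024,0,0,0,0.03, 0.345,0.134,0.024,0,0,0,0.03, 0.345,0.134,0.024,0,0,0,0.03, 0.345,0.134,0.024,0,0,0,0.03, 0.345,0.134,0.024,0,0,0,0.03, 0.345,0.134,0.024,0,0,0,0.03, 0.345,0.134,0.024,0,0,0,0.03]'
python3 -c "
from h import *
go(ring(84,1.412,69),1.412)
cv2.imwrite('pics/w1.png',bot.capture('wrist'))"
```

```text
clock: 2.1
position: [575.9, 192.7, 149.1]
tool_rot: [-2.39, -2.038, 0.003]
force: [0.3, -0.5, 0.7]
width: 29.7
t 2.1 pos [575.9 192.7 149.1] yaw 1.412 F [ 0.3 -0.5  0.7] w 29.7
 shift m [0.0032 0.0012 0.0801] az 0.0
```

View pics/w1.png

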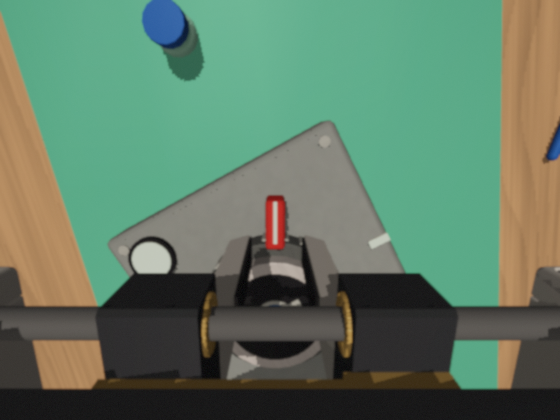

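The wrist view shows the handle's white line at column 275, midway between the fingers and aligned with them. I'll descend to straddle it.

```bash

python3 -m creep '[0.003,0.001,0.02,0,0,0,0.03, 0.003,0.001,0.04,0,0,0,0.03, 0.003,0.001,0.06,0,0,0,0.03, 0.003,0.001,0.08,0,0,0,0.03, 0.003,0.001,0.08,0,0,0,0.022, 0.003,0.001,0.08,0,0,0,0.022]'
python3 - <<'E'
from h import *
go(ring(84,1.412,69),1.412)
# arc rows from nominal pose, tool frame of yaw a0
a0=1.412
for k in range(1,25):
    a=a0-(a0-LOCK)*k/24
    d=a-a0; v=84*np.array([np.cos(d)-1,np.sin(d)])  # x radial, left-handed y flip
    if k%2==0: print(k,(v[0]/1000).round(4),(-v[1]/1000).round(4),round(-d,3))
E
```

```text
clock: 2.65
position: [576.8, 194.3, 69.3]
tool_rot: [-2.392, -2.035, 0.004]
force: [0.9, 1.0, 0.6]
width: 22.7
t 2.65 pos [576.8 194.3  69.3] yaw 1.41 F [0.9 1.  0.6] w 22.7
 shift m [0.0013 0.0004 0.0003] az -0.002
2 -0.0003 0.0075 0.089
4 -0.0013 0.015 0.179
6 -0.003 0.0223 0.268
8 -0.0053 0.0294 0.358
10 -0.0083 0.0363 0.448
12 -0.0118 0.043 0.537
14 -0.016 0.0493 0.626
16 -0.0206 0.0551 0.716
18 -0.0258 0.0606 0.805
20 -0.0315 0.0655 0.895
22 -0.0375 0.07 0.984
24 -0.044 0.0738 1.074
```

```bash

python3 -m creep '[0,0.0038,0,0,0,0.045,0.022, -0.0003,0.0075,0,0,0,0.089,0.022, -0.0008,0.0113,0,0,0,0.134,0.022, -0.0013,0.015,0,0,0,0.179,0.022, -0.0021,0.0187,0,0,0,0.224,0.022, -0.003,0.0223,0,0,0,0.268,0.022, -0.0041,0.0259,0,0,0,0.313,0.022, -0.0053,0.0294,0,0,0,0.358,0.022, -0.0067,0.0329,0,0,0,0.403,0.022, -0.0083,0.0363,0,0,0,0.448,0.022, -0.01,0.0397,0,0,0,0.492,0.022, -0.0118,0.043,0,0,0,0.537,0.022]'
python3 - <<'E'
from h import *
go(ring(84,.875,69),.875)
E
```

```text
clock: 3.65
position: [616.2, 176.6, 70.5]
tool_rot: [-2.846, -1.326, 0.008]
force: [-4.1, 0.2, -0.7]
width: 21.9
t 3.65 pos [616.2 176.6  70.5] yaw 0.872 F [-4.1  0.2 -0.7] w 21.9
 shift m [0.0016 0.0011 0.0015] az -0.003
```

```bash

python3 -m creep '[0,0.0038,0,0,0,0.045,0.022, -0.0003,0.0075,0,0,0,0.089,0.022, -0.0008,0.0113,0,0,0,0.134,0.022, -0.0013,0.015,0,0,0,0.179,0.022, -0.0021,0.0187,0,0,0,0.224,0.022, -0.003,0.0223,0,0,0,0.268,0.022, -0.0041,0.0259,0,0,0,0.313,0.022, -0.0053,0.0294,0,0,0,0.358,0.022, -0.0067,0.0329,0,0,0,0.403,0.022, -0.0083,0.0363,0,0,0,0.448,0.022, -0.01,0.0397,0,0,0,0.492,0.022, -0.0118,0.043,0,0,0,0.537,0.022]'
python3 -m creep '[0,0.001,0,0,0,0,0.0165, 0,0.001,0,0,0,0,0.0165, 0,0.001,0,0,0,0,0.0165, 0,0.001,0,0,0,0,0.0165]' 15
python3 - <<'E'
from h import *
go(ring(84,LOCK,69),LOCK)
s=bot.get_state()["position"][:2]-AX;print(np.arctan2(s[1],s[0]))
E
```

```text
clock: 4.65
position: [642.0, 141.2, 70.8]
tool_rot: [-3.095, -0.524, 0.006]
force: [-4.5, 2.8, -0.8]
width: 22.2
clock: 4.98
position: [643.4, 140.4, 70.9]
tool_rot: [-3.095, -0.528, 0.003]
force: [-4.1, 2.4, -0.8]
width: 17.1
t 4.9833 pos [643.4 140.4  70.9] yaw 0.338 F [-4.1  2.4 -0.8] w 17.1
 shift m [ 0.     -0.      0.0019] az 0.0
0.3379525526223993
```

Now open, lift straight up, and check with the top camera.

```bash

python3 -m creep '[0,0,0,0,0,0,0.032, 0,0,0,0,0,0,0.032, 0,0,0,0,0,0,0.032, 0,0,-0.03,0,0,0,0.032, 0,0,-0.06,0,0,0,0.032, 0,0,-0.09,0,0,0,0.032, 0,0,-0.12,0,0,0,0.01, 0,0,-0.12,0,0,0,0]'
python3 - <<'E'
from h import *
go([502.3,-237.5,90],.338)
a=bot.capture("wrist");b=bot.capture("top")
cv2.imwrite('pics/w2.png',np.hstack([a[100:360,120:440],cv2.resize(b[130:260,160:320],(320,260))]))
E
```

```text
clock: 5.65
position: [650.3, 140.0, 199.6]
tool_rot: [3.095, 0.528, 0.026]
force: [1.1, -0.5, 1.5]
width: 22.0
t 5.65 pos [650.3 140.  199.6] yaw 0.338 F [ 1.1 -0.5  1.5] w 22.0
 shift m [-0.2664  0.3066  0.1068] az -0.0
```

View pics/w2.png

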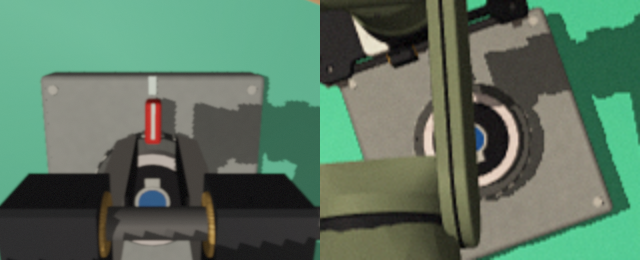

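The handle line (column 153) points straight along the lock mark (column 153). Next, hover over the yellow key with the gripper closed.

```bash

python3 -m creep '[-0.266,0.307,0.03,0,0,0,0, -0.266,0.307,0.03,0,0,0,0, -0.266,0.307,0.03,0,0,0,0, -0.266,0.307,0.03,0,0,0,0, -0.266,0.307,0.03,0,0,0,0, -0.266,0.307,0.03,0,0,0,0, -0.266,0.307,0.03,0,0,0,0, -0.266,0.307,0.03,0,0,0,0, -0.266,0.307,0.03,0,0,0,0, -0.266,0.307,0.03,0,0,0,0, -0.266,0.307,0.097,0,0,0,0, -0.266,0.307,0.097,0,0,0,0]'
python3 -m creep '[0,0,0,0,0,0,0,0,0,0,0,0,0,0,0,0,0,0,0,0,0,0,0,0,0,0,0,0]'
python3 - <<'E'
from h import *
go([502.3,-237.5,48],.338)
s=bot.get_state();a=bot.capture("wrist");b=bot.capture("top")
cv2.imwrite('pics/w3.png',np.hstack([a[60:360,120:440],cv2.resize(b[180:260,360:480],(450,300))]))
m=bot.camera_model("wrist");T=np.linalg.inv(m["tool_from_camera"]);M=Ro.from_rotvec(s["tool_rot"]).as_matrix()
R=T[:3,:3]@M.T;t=T[:3,3]-R@s["position"]
for P in([502.3,-237.5,48],[506.1,-297.4,48],[509.9,-356.9,48]):print(cv2.projectPoints(np.array([P]),cv2.Rodrigues(R)[0],t,m["camera_matrix"],m["D"])[0].ravel()-[120,60])
E
```

```text
clock: 6.75
position: [493.2, -239.8, 90.1]
tool_rot: [-3.097, -0.521, 0.002]
force: [0.4, 0.5, -1.6]
width: 0.5
clock: 7.08
position: [496.9, -238.4, 94.7]
tool_rot: [3.094, 0.529, 0.004]
force: [-0.2, -0.2, 0.5]
width: 0.2
t 7.0833 pos [ 496.9 -238.4   94.7] yaw 0.339 F [-0.2 -0.2  0.5] w 0.2
 shift m [0.0053 0.0009 0.0467] az 0.001
[157.77740443 158.8736646 ]
[233.67889046 179.45869457]
[306.43308419 199.1539204 ]
```

View pics/w3.png

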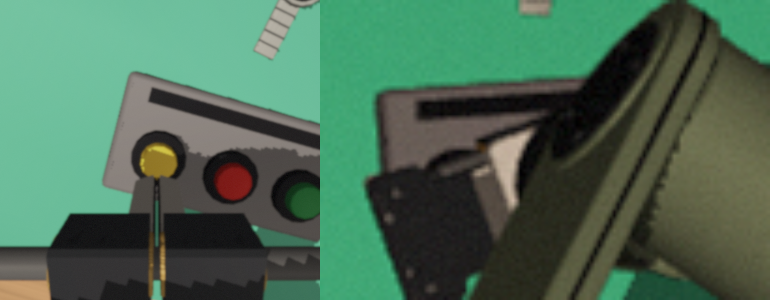

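The wrist picture shows the yellow key at (157,161); predicted was (158,159), so they agree within about 2 px. Now press.

```bash

python3 -m creep '[0.005,0.001,0.015,0,0,0,0, 0.005,0.001,0.03,0,0,0,0, 0.005,0.001,0.04,0,0,0,0, 0.005,0.001,0.047,0,0,0,0, 0.005,0.001,0.05,0,0,0,0, 0.005,0.001,0.053,0,0,0,0, 0.005,0.001,0.053,0,0,0,0, 0.005,0.001,0.053,0,0,0,0]'
```

```text
clock: 7.85
position: [500.7, -236.9, 42.1]
tool_rot: [-3.096, -0.528, 0.0]
force: [-3.1, 3.0, 9.8]
width: 0.4
```

The key bottomed out: z is 42.1 mm and the force is 9.8 N. Next, lift and move to hover over green.

```bash

python3 -m creep '[0,0,-0.03,0,0,0,0, 0,0,-0.06,0,0,0,0, 0,0,-0.06,0,0,0,0, 0,0,-0.06,0,0,0,0]'
python3 -c "
from h import *
go([509.9,-356.9,95],.338)"
```

```text
clock: 8.18
position: [502.5, -238.6, 102.9]
tool_rot: [3.092, 0.527, 0.007]
force: [-0.2, 0.0, -0.2]
width: 0.5
t 8.1833 pos [ 502.5 -238.6  102.9] yaw 0.338 F [-0.2  0.  -0.2] w 0.5
 shift m [-0.0323  0.114   0.0084] az -0.0
```

```bash

python3 -m creep '[-0.016,0.057,0,0,0,0,0, -0.025,0.088,0,0,0,0,0, -0.032,0.114,0.008,0,0,0,0, -0.032,0.114,0.008,0,0,0,0, -0.032,0.114,0.008,0,0,0,0, -0.032,0.114,0.008,0,0,0,0, -0.032,0.114,0.008,0,0,0,0]'
python3 - <<'E'
from h import *
go([509.9,-356.9,48],.338)
s=bot.get_state();a=bot.capture("wrist")
cv2.imwrite('pics/w4.png',a[60:360,80:480])
m=bot.camera_model("wrist");T=np.linalg.inv(m["tool_from_camera"]);M=Ro.from_rotvec(s["tool_rot"]).as_matrix()
R=T[:3,:3]@M.T;t=T[:3,3]-R@s["position"]
print(cv2.projectPoints(np.array([[509.9,-356.9,48]]),cv2.Rodrigues(R)[0],t,m["camera_matrix"],m["D"])[0].ravel()-[80,60])
E
```

```text
clock: 8.77
position: [507.5, -353.6, 91.1]
tool_rot: [-3.095, -0.529, 0.002]
force: [0.3, -1.1, 1.2]
width: 0.4
t 8.7667 pos [ 507.5 -353.6   91.1] yaw 0.339 F [ 0.3 -1.1  1.2] w 0.4
 shift m [0.0012 0.004  0.043 ] az 0.001
[202.08038601 165.59722205]
```

View pics/w4.png

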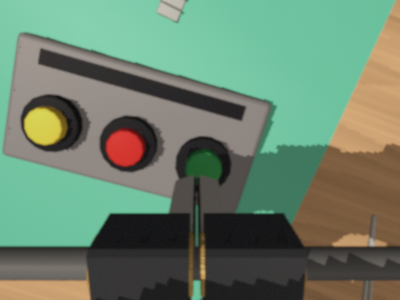

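The green key is at (204,166), predicted (202,166). Press it.

```bash

python3 -m creep '[0.001,0.003,0.01,0,0,0,0, 0.001,0.003,0.025,0,0,0,0, 0.001,0.003,0.035,0,0,0,0, 0.001,0.003,0.042,0,0,0,0, 0.001,0.003,0.046,0,0,0,0, 0.001,0.003,0.05,0,0,0,0, 0.001,0.003,0.05,0,0,0,0, 0.001,0.003,0.05,0,0,0,0]'
```

```text
clock: 9.48
position: [510.0, -357.2, 42.7]
tool_rot: [-3.096, -0.528, 0.0]
force: [-1.7, 3.3, 4.2]
width: 0.2
```

```bash

python3 -m creep '[0,0,0.002,0,0,0,0, 0,0,0.003,0,0,0,0, 0,0,0.003,0,0,0,0]'
python3 -m creep '[0,0,-0.03,0,0,0,0, 0,0,-0.06,0,0,0,0, 0,0,-0.1,0,0,0,0, -0.03,0.06,-0.14,0,0,0,0, -0.06,0.12,-0.16,0,0,0,0, -0.06,0.16,-0.16,0,0,0,0, -0.06,0.2,-0.16,0,0,0,0, -0.06,0.2,-0.16,0,0,0,0, -0.06,0.2,-0.16,0,0,0,0, -0.06,0.2,-0.16,0,0,0,0]'
python3 - <<'E'
from h import *
go([0,0,0],0)
b=bot.capture("top");a=cv2.imread("pics/top0.png")
cv2.imwrite('pics/t5.png',np.hstack([cv2.resize(b[130:270,160:320],(480,420)),cv2.resize(b[120:260,330:480],(320,420))[:, :320]]))
for n,u0,u1,v0,v1 in(("loupe",330,365,140,175),("watch",405,435,125,190),("jar",110,150,210,240)):
    print(n,cv2.absdiff(a,b)[v0:v1,u0:u1].mean())
E
```

```text
clock: 9.73
position: [510.2, -357.4, 42.0]
tool_rot: [-3.096, -0.528, 0.0]
force: [-5.5, 6.4, 14.7]
width: 0.4
clock: 10.57
position: [519.0, -571.1, 198.4]
tool_rot: [3.095, 0.522, 0.001]
force: [-0.4, -0.3, 0.4]
width: 0.3
t 10.5667 pos [ 519.  -571.1  198.4] yaw 0.334 F [-0.4 -0.3  0.4] w 0.3
 shift m [-0.303  -0.7103  0.1961] az 0.334
loupe 3.743673469387755
watch 3.772991452991453
jar 3.789722222222222
```

View pics/t5.png

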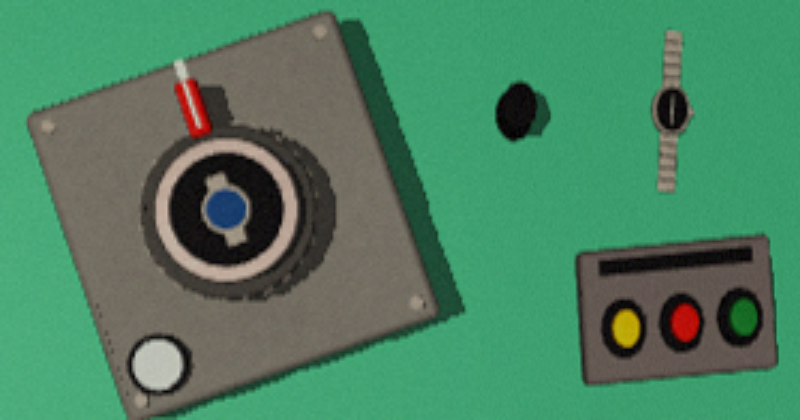

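The final picture shows the handle line from (186,82) to (200,124) running on to the mark at (180,70). The loupe, watch and jar are unchanged, and the arm is clear. I'm handing in.

```bash
python3 -c "
from workcell import bot
print(bot.finish_job())"
```

```text
the job is handed in; nothing more can be done
None
```

I turned the closing ring clockwise onto its locked mark, then pressed and released the yellow key, then the green one. I handed in after about 10.6 s on the robot's clock; no verdict is reported.

- **Ring:** I straddled the handle with the open jaws rather than pushing it with one finger, and closed them at the end to centre it. The tool stood at 0.338 rad, on the direction I measured for the mark (0.335 to 0.348 rad). The wrist and final top pictures both show the white line running into the mark.
- **Yellow key:** the tip went down to z = 42.1 mm with 9.8 N, which is fully pressed.
- **Green key:** the first push read only 4.2 N at z = 42.7 mm, so I pressed a little further without letting it up, to 42.0 mm and 14.7 N.
- **Everything else:** I did not touch the red key. In the image areas around the loupe, watch and jar, the last picture differs from the first only by noise. The arm ended well clear with about zero force.

No check failed or disagreed. I could not read the key joints directly; all three keys look released in the last picture, and the presses themselves rest on the tip height and force.

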